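Close the pin drawer, turn the fittings carousel to the red-lidded jar and hold it

ROBOT

A 6-joint arm with a two-finger parallel gripper is mounted at the origin on the work surface. World frame = base frame: x ahead of the robot, y to its left, z up, the work surface at z = 0. Lengths are in m, angles in rad, forces in N, time in s.
With the tool pointing down it reaches from about 0.25 to 0.725 m from the base axis. Payload 4 kg.
Tool frame: the origin (TCP) lies between the finger pads; the fingertips stand 11 mm ahead of it and the grasp point (between the pads) lies 8 mm behind it (bot.tip_extent is the distance from the TCP to the fingertips, in m); z points along the fingers, y is the line along which they close (so a half turn about z gives the same grasp; the last joint's range is limited). The gripper opens to 85 mm and grips with 20 to 120 N. Pads are 22 mm wide; open, the fingers measure 114 mm over their backs; the gripper's body (76 mm by 85 mm) begins 54 mm behind the grasp point. The pads swing forward as they close: fully open they stand 13 mm farther back than shut.
Start: joints at [1.101, 0.241, 0.005, 1.335, 0, 1.571], TCP at [0.226, 0.446, 0.242] pointing down, gripper open.
Joint ranges: [-2.72, 2.72], [-1.05, 1.87], [-1.09, 1.28], [-1.99, 2.15], [-1.42, 1.44], [-3.14, 3.14]. Speed limits (rad/s): [2.79, 2.79, 3.14, 3.14, 3.14, 3.14].

INTERFACE

Orientations are given as a unit quaternion [x, y, z, w].
In Python, from workcell import bot gives the robot as it stands. The module is installed in compiled form; this text tells all that it offers.
- The arm moves only by the tool drive_tool, never from a script. Its argument "rows" is a list of rows, each an object of numbers: "dx", "dy", "dz": the shift along the tool's x, y, z in units of 50 mm (1.0 is 50 mm); "wx", "wy", "wz": the turn, a rotation vector about the tool's x, y, z in units of 5 degrees (1.0 is 5 degrees); "hand": the finger opening in mm, from 0 to 85.4. A call has 1 to 20 rows; each row is the pose to reach, as a shift and turn from the pose commanded when the call began, along the tool's axes at that moment; what a row does not reach only later rows make up. A row lasts 1/10 s, in which the tool goes at most 50 mm and 8.59 degrees, less where a joint would pass 70% of its speed; a pose out of reach is approached as far as the arm can. A call with a gripper value outside its range is refused whole. The fingers move at their own pace and stop on an object; the grip force is fixed at half the most. Time passes only in rows, so rows that repeat a pose let the fingers close. It gives the time, the measured TCP pose, the force, the opening and the grip force at its end, in the units of the state.
- bot.get_obs(): the state, without advancing time (a new reading comes with each control period).
- bot.camera(name): name is "side" or "top"; returns the picture (400x640x3 uint8, red, green, blue); there is no depth.
- bot.get_calibration(name): a dict with "vfov" (degrees; the focal length in pixels is half the picture's height over the tangent of half this angle, whatever the lens; pixels are square), "cx", "cy" (the principal point, pixels), "origin" and "rotation" of the camera in the world. Camera axes: x right, y up, looking along -z (the intrinsics and any distortion apply to the point x, -y, -z); pixel columns grow to the right and rows downward; lengths in m; the calibration is good to about 2 mm. A picture is of the moment at which its call begins. get_calibration takes no time and is no camera call.
- bot.job_done(): hands the job in; it is judged then, once.
Trained networks look in the newest picture that a camera, given by its name, has taken for a name from the list of things; names that differ only in an ending like _2 or _b are one class to them, and where a whole thing is asked for, a point or a joint stands for the part that bears it (a point fixed in the world has none). Each returns a list of dicts, best first, with "score" (0 to 1); they miss things now and then, are a little off and sometimes report something else, mostly with a low value. They report only what shows in the picture. A call takes as long as a camera call.
- bot.look_for(camera, thing): "extent" ([centre column, centre row, width, height] in pixels, round what is visible of it).
- bot.outline_of(camera, thing): "region" (400x640 bool, what is visible of it) and "extent" ([centre column, centre row, width, height] in pixels, round what is visible of it).
The state is a dict: "clock": time; "joint_pos": joint angles; "joint_vel": joint speeds; "tau": joint torques, N m; "eef_pos": TCP position; "tool_rot": TCP orientation; "ft_force": force on the tool from outside, world axes, zero at the start; "ft_torque": the same for the moment, N m; "grip_width": finger opening in m; "grasp_force": force on a finger pad.
Only numpy, scipy, OpenCV 4.12 (cv2) and the standard library are available. Lean on these libraries where they do the work, as an engineer would, in place of code of your own. Each camera call takes 0.05 s, during which the arm holds its last target. There are 200 camera calls.

TASK

Get the knife-fitting station ready: first push the open blue drawer of the wooden plinth fully home, then turn the jar carousel on top of it, smoothly and without spinning it, until the red-lidded jar stands at the front, in line with the yellow pointer. Finish still holding the carousel there, firmly and still, without letting go; leave the glue bottle, the mug and the handle blank where they stand.

Things in the scene. Friction and masses are not known exactly. Their poses are not given: they have to be found in the camera images.
- plinth: Fixed square plinth of light wood, 300 x 300 mm, 75 mm high, on the bench. Origin: centre of its underside; z is up and is the carousel's axis. Its -x side is the front: a flat yellow arrow-shaped pointer, 6 mm thick, lies on its top there and sticks out to 206 mm from the axis. The drawer is in its -y side.
- turntable: The carousel: grey disc, radius 135 mm, top 95 mm above the bench, turning endlessly about the plinth's vertical axis; friction (about 0.05 N m) keeps it where it is left. Five equal closed jars are fixed on it, 72 degrees apart: one lid red, the others white or black. Origin on the axis at the plinth's top; the red lid lies along its -x. Its middle holds only a 10 mm high hub of radius 18 mm.
- red_lid (a point): Centre of the red lid's top face, 95 mm from the carousel's axis, 183 mm above the bench. All five jars: centres on that 95 mm circle, clear body of diameter 43 mm and 66 mm high, lid above it of diameter 46 mm and 22 mm high, all firmly fixed to the disc.
- front_mark (a point): Where red_lid must come: the point 95 mm from the carousel's axis towards the yellow pointer, 183 mm above the bench. Fixed to the plinth.
- drawer (a joint): How far the drawer is open, in m: 0 is fully home, grows as it slides out along the plinth's -y, up to 0.12. It slides with about 1.5 N of friction to a hard stop at 0 and stays where it is left.
- drawer_handle (a point): Middle of the drawer's steel bar handle: round bar, 11 mm thick, 100 mm long, parallel to the plinth's x axis, on the plinth's x = 0, 44 mm above the bench, 35 mm out from the blue drawer front (214 mm wide, 53 mm high). Fully home, the bar is 199 mm from the carousel's axis and the front stands 14 mm proud of the plinth.
- glue: Loose yellow glue bottle, diameter 52 mm, 150 mm high, upright; origin at the centre of its underside. Leave it alone.
- mug: Loose blue ceramic cup, diameter 76 mm, 85 mm high, upright; origin at the centre of its underside. Leave it alone.
- handle_blank: Loose knife-handle blank standing on end, black below and wood above, diameter 42 mm, 110 mm high; origin at the centre of its underside. Leave it alone.

How it is judged:
By the outcome, as a careful person would: the job done as asked, in the order asked, and still so for the second after the job is handed in, while the arm keeps its last pose, push and grip.
It also fails if it takes over 54 s, if anything falls off the work surface, if the arm or the gripper's body presses on something with over 40 N, if the wrist force passes 120 N, or if a joint passes its speed limit or range.

## Working session

There is one attempt and no reset: what is moved stays moved. The work goes in short steps, Python scripts to look and compute and a tool call to move; the robot and the scene stay as the last step left them, time stands still between calls to the robot, and variables do not carry over. Pictures are saved under pics/ and viewed, at most 10 in all, crops included, and the job is handed in when it is done.

Besides the shell and the picture viewer there is one more tool, called after "Emit:" as name([rows], argument=value, ...), one row to a line, values as JSON. drive_tool: Moves the arm, as the interface text tells. Its arguments: {"type":"object","properties":{"rows":{"type":"array","items":{"type":"object","properties":{"dx":{"type":"number"},"dy":{"type":"number"},"dz":{"type":"number"},"wx":{"type":"number"},"wy":{"type":"number"},"wz":{"type":"number"},"hand":{"type":"number"}}}}},"required":["rows"]}

```bash
mkdir -p pics; python3 - <<'E'
from workcell import bot
import cv2,numpy as np
for c in ("top","side"):
    im=bot.camera(c); cv2.imwrite(f"pics/{c}0.png",im[:,:,::-1])
    k=bot.get_calibration(c); print(c,k)
    for t in ("plinth","turntable","red_lid","drawer_handle","glue","mug","handle_blank"):
        print(t,[(np.round(d["extent"]).tolist(),round(d["score"],2)) for d in bot.look_for(c,t)[:2]])
o=bot.get_obs();print({k:np.round(v,3).tolist() for k,v in o.items()})
E
```

```text
top {'vfov': 50.799292009968774, 'cx': 321.1215446345014, 'cy': 205.25160617693618, 'origin': array([0.39252367, 0.14983761, 1.20706254]), 'rotation': array([ 0.06982421, -0.0685408 , -0.70052678,  0.70688681])}
plinth [([353.0, 231.0, 164.0, 137.0], 0.58)]
turntable [([352.0, 232.0, 160.0, 142.0], 0.66), ([336.0, 218.0, 100.0, 106.0], 0.56)]
red_lid [([335.0, 221.0, 102.0, 105.0], 0.85), ([213.0, 263.0, 17.0, 16.0], 0.74)]
drawer_handle [([408.0, 237.0, 46.0, 80.0], 0.81)]
glue [([388.0, 139.0, 21.0, 32.0], 0.84)]
mug [([217.0, 202.0, 33.0, 32.0], 0.63)]
handle_blank []
side {'vfov': 42.15650296381947, 'cx': 320.93448376617886, 'cy': 189.22515104117977, 'origin': array([ 0.04907755, -0.72173476,  0.90286193]), 'rotation': array([ 0.43239233, -0.13353166, -0.24097221,  0.85856774])}
plinth [([315.0, 244.0, 169.0, 158.0], 0.7)]
turntable [([314.0, 211.0, 112.0, 100.0], 0.97)]
red_lid [([316.0, 211.0, 114.0, 95.0], 0.81)]
drawer_handle [([348.0, 288.0, 101.0, 68.0], 0.72), ([316.0, 212.0, 111.0, 99.0], 0.2)]
glue [([429.0, 230.0, 21.0, 55.0], 0.94), ([347.0, 287.0, 106.0, 63.0], 0.62)]
mug [([271.0, 163.0, 25.0, 34.0], 0.93)]
handle_blank [([220.0, 176.0, 16.0, 36.0], 0.83), ([427.0, 231.0, 18.0, 63.0], 0.37)]
{'clock': 0.8, 'joint_pos': [1.101, 0.241, 0.005, 1.335, -0.0, 1.571], 'joint_vel': [0.0, 0.001, 0.0, 0.001, -0.003, -0.001], 'tau': [-0.002, -37.215, 25.268, 0.001, -0.0, -0.0], 'eef_pos': [0.226, 0.446, 0.242], 'tool_rot': [0.233, 0.973, -0.0, 0.0], 'ft_force': [-0.692, 0.71, 0.098], 'ft_torque': [0.022, 0.034, -0.014], 'grasp_force': 0.0, 'grip_width': 0.086}
```

View pics/top0.png

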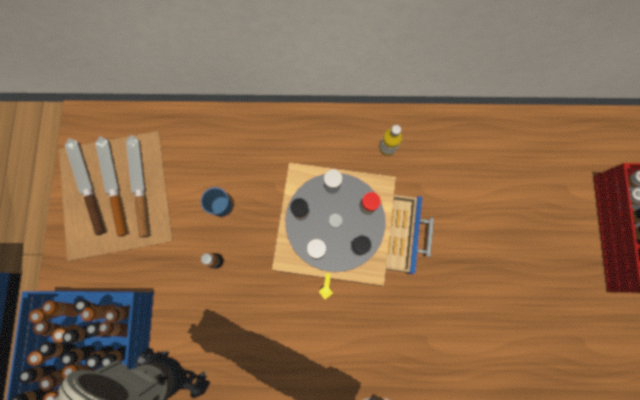

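View pics/side0.png

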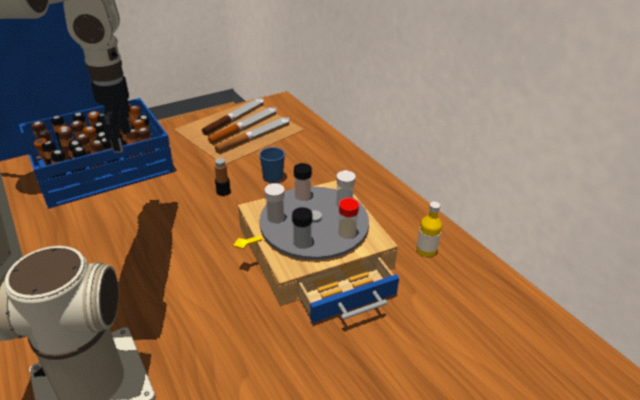

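The top view shows the plinth at about (335,222), with the pointer tip at (325,299), the red lid at (372,202), and the open drawer with its handle at (431,237). The side view agrees: red lid (348,208), pointer tip (234,243), bar ends (343,318) and (386,302). I'll fit the poses to both views.

```bash
cat > fit.py <<'E'
from workcell import bot
import numpy as np,cv2
from scipy.spatial.transform import Rotation as R
from scipy.optimize import least_squares
def proj(c,P):
    k=bot.get_calibration(c); f=200/np.tan(np.radians(k["vfov"])/2)
    p=(np.atleast_2d(P)-k["origin"])@R.from_quat(k["rotation"]).as_matrix()
    return np.c_[k["cx"]+f*p[:,0]/-p[:,2], k["cy"]-f*p[:,1]/-p[:,2]]
def ray(c,uv,z):
    k=bot.get_calibration(c); f=200/np.tan(np.radians(k["vfov"])/2)
    d=R.from_quat(k["rotation"]).as_matrix()@np.array([(uv[0]-k["cx"])/f,-(uv[1]-k["cy"])/f,-1])
    return k["origin"]+d*(z-k["origin"][2])/d[2]
def model(q):  # x,y,yaw,carousel angle rel. plinth,drawer
    x,y,a,t,d=q
    L=[[-.095*np.cos(t+i*2*np.pi/5),-.095*np.sin(t+i*2*np.pi/5),.183] for i in range(5)]
    L+=[[-.206,0,.078],[0,0,.105],[-.05,-.199-d,.044],[.05,-.199-d,.044]]
    return R.from_euler("z",a).apply(L)+[x,y,0]
E
cat > a.py <<'E'
from fit import *
obs=dict(top=[(372,202),(333,180),(300,208),(316,248),(361,245),(325,299),(336,220),(429,256),(432,219)],
side=[(348,208),(345,178),(303,171),(275,190),(302,216),(234,243),(314,216),(343,317),(386,301)])
for cs in (["top"],["side"],["top","side"]):
    best=min((least_squares(lambda q:np.concatenate([(proj(c,model(q))-obs[c]).ravel() for c in cs]),[.35,.1,-.1,t,.06],loss="soft_l1") for t in (0,1.5,3,-1.5)),key=lambda r:r.cost)
    print(cs,best.x.round(4),best.cost)
    for c in cs: print((proj(c,model(best.x))-obs[c]).round(1).tolist())
print(model(best.x).round(3))
for c,t,uv,z in (("top","glue",(390,148),0),("top","mug",(216,202),.08),("top","blank",(207,260),.11),("side","glue",(429,253),.0),("side","mug",(272,178),.0),("side","blank",(223,192),0)): print(c,t,ray(c,uv,z).round(3))
E
python3 a.py
```

```text
['top'] [ 0.5695  0.1144 -0.1275  2.0939  0.0687] 3.3267333028064883
[[-0.1, -0.4], [0.5, -1.4], [-0.8, -1.2], [0.1, 0.6], [0.9, 0.3], [-0.1, 0.6], [-0.5, 0.9], [-0.1, -0.7], [0.1, 0.7]]
['side'] [ 0.5669  0.1065 -0.1184  2.0827  0.0593] 10.731552616357437
[[1.0, -2.0], [1.5, -0.4], [0.1, -1.8], [-0.8, 0.5], [-0.5, -0.8], [-0.6, 5.5], [0.4, 0.8], [0.6, -0.3], [-1.4, 0.8]]
['top', 'side'] [ 0.5698  0.1129 -0.1286  2.0976  0.0669] 19.13046537517753
[[0.4, -0.6], [1.0, -1.4], [-0.2, -1.2], [0.8, 0.6], [1.6, 0.1], [0.4, 0.5], [0.1, 0.8], [-0.2, -0.8], [-0.1, 0.6]]
[[0.5, -4.0], [0.9, -2.1], [-0.4, -3.4], [-1.0, -1.2], [-0.7, -2.8], [-0.9, 2.9], [0.1, -1.0], [0.4, -0.1], [-1.4, 1.3]]
[[ 0.607  0.025  0.183]
 [ 0.664  0.121  0.183]
 [ 0.591  0.205  0.183]
 [ 0.489  0.162  0.183]
 [ 0.498  0.051  0.183]
 [ 0.365  0.139  0.078]
 [ 0.57   0.113  0.105]
 [ 0.486 -0.144  0.044]
 [ 0.585 -0.157  0.044]]
top glue [ 0.809 -0.052  0.   ]
top mug [0.623 0.44  0.08 ]
top blank [0.463 0.447 0.11 ]
side glue [ 0.81  -0.056  0.   ]
side mug [0.621 0.439 0.   ]
side blank [ 0.465  0.447 -0.   ]
```

Emit:
drive_tool([
  {"dx":-0.22,"dy":-0.17,"wz":-0.1,"hand":0},
  {"dx":-0.67,"dy":-0.52,"wz":-0.2,"hand":0},
  {"dx":-1.35,"dy":-1.04,"wz":-0.5,"hand":0},
  {"dx":-2.02,"dy":-1.56,"wz":-0.7,"hand":0},
  {"dx":-2.8,"dy":-2.17,"wz":-1,"hand":0},
  {"dx":-3.59,"dy":-2.77,"wz":-1.3,"hand":0},
  {"dx":-4.38,"dy":-3.38,"wz":-1.6,"hand":0},
  {"dx":-5.16,"dy":-3.99,"wz":-1.9,"hand":0},
  {"dx":-5.95,"dy":-4.6,"wz":-2.1,"hand":0},
  {"dx":-6.73,"dy":-5.2,"wz":-2.4,"hand":0},
  {"dx":-7.52,"dy":-5.81,"wz":-2.7,"hand":0},
  {"dx":-8.3,"dy":-6.42,"wz":-3,"hand":0},
  {"dx":-8.98,"dy":-6.94,"wz":-3.2,"hand":0},
  {"dx":-9.65,"dy":-7.46,"wz":-3.5,"hand":0},
  {"dx":-10.2,"dy":-7.89,"wz":-3.7,"hand":0},
  {"dx":-10.66,"dy":-8.24,"wz":-3.8,"hand":0},
  {"dx":-11,"dy":-8.5,"wz":-3.9,"hand":0},
  {"dx":-11.22,"dy":-8.67,"wz":-4,"hand":0},
  {"dx":-11.22,"dy":-8.67,"wz":-4,"hand":0},
  {"dx":-11.22,"dy":-8.67,"wz":-4,"hand":0},
])

```text
invalid input at $.rows[0]: expected keys dx, dy, dz, wx, wy, wz, hand
```

Emit:
drive_tool([
  {"dx":-0.3,"dy":-0.25,"dz":0,"wx":0,"wy":0,"wz":-0.1,"hand":0},
  {"dx":-0.9,"dy":-0.7,"dz":0,"wx":0,"wy":0,"wz":-0.3,"hand":0},
  {"dx":-1.6,"dy":-1.25,"dz":0,"wx":0,"wy":0,"wz":-0.6,"hand":0},
  {"dx":-2.35,"dy":-1.8,"dz":0,"wx":0,"wy":0,"wz":-0.9,"hand":0},
  {"dx":-3.1,"dy":-2.4,"dz":0,"wx":0,"wy":0,"wz":-1.2,"hand":0},
  {"dx":-3.9,"dy":-3.0,"dz":0,"wx":0,"wy":0,"wz":-1.5,"hand":0},
  {"dx":-4.65,"dy":-3.6,"dz":0,"wx":0,"wy":0,"wz":-1.8,"hand":0},
  {"dx":-5.4,"dy":-4.2,"dz":0,"wx":0,"wy":0,"wz":-2.1,"hand":0},
  {"dx":-6.2,"dy":-4.8,"dz":0,"wx":0,"wy":0,"wz":-2.4,"hand":0},
  {"dx":-7.0,"dy":-5.4,"dz":0,"wx":0,"wy":0,"wz":-2.6,"hand":0},
  {"dx":-7.75,"dy":-6.0,"dz":0,"wx":0,"wy":0,"wz":-2.9,"hand":0},
  {"dx":-8.5,"dy":-6.6,"dz":0,"wx":0,"wy":0,"wz":-3.2,"hand":0},
  {"dx":-9.2,"dy":-7.15,"dz":0,"wx":0,"wy":0,"wz":-3.4,"hand":0},
  {"dx":-9.9,"dy":-7.65,"dz":0,"wx":0,"wy":0,"wz":-3.6,"hand":0},
  {"dx":-10.5,"dy":-8.1,"dz":0,"wx":0,"wy":0,"wz":-3.8,"hand":0},
  {"dx":-10.9,"dy":-8.45,"dz":0,"wx":0,"wy":0,"wz":-3.9,"hand":0},
  {"dx":-11.2,"dy":-8.65,"dz":0,"wx":0,"wy":0,"wz":-4,"hand":0},
  {"dx":-11.2,"dy":-8.65,"dz":0,"wx":0,"wy":0,"wz":-4,"hand":0},
])

```text
clock: 2.6
eef_pos: [0.5306, -0.1955, 0.2416]
tool_rot: [0.062, 0.998, -0.0, 0.0]
ft_force: [0.4, -0.1, -0.8]
grip_width: 0.0002
grasp_force: 0.0
```

```bash
python3 - <<'E'
from workcell import bot
import numpy as np
from scipy.spatial.transform import Rotation as R
o=bot.get_obs();print(o["clock"],o["eef_pos"],o["joint_pos"].round(2),o["grip_width"],o["ft_force"]);print(R.from_quat(o["tool_rot"]).as_matrix().round(3))
E
```

```text
2.6 [ 0.53056721 -0.19547463  0.24163853] [-0.35  0.37  0.19  1.38 -0.   -0.23] 0.000159967741203402 [ 0.367371   -0.05605911 -0.7833288 ]
[[-0.992  0.123 -0.   ]
 [ 0.123  0.992 -0.   ]
 [-0.    -0.    -1.   ]]
```

Emit:
drive_tool([
  {"dx":0,"dy":0,"dz":0.4,"wx":0,"wy":0,"wz":0,"hand":0},
  {"dx":0,"dy":0,"dz":1.1,"wx":0,"wy":0,"wz":0,"hand":0},
  {"dx":0,"dy":0,"dz":1.8,"wx":0,"wy":0,"wz":0,"hand":0},
  {"dx":0,"dy":0,"dz":2.5,"wx":0,"wy":0,"wz":0,"hand":0},
  {"dx":0,"dy":0,"dz":3.1,"wx":0,"wy":0,"wz":0,"hand":0},
  {"dx":0,"dy":0,"dz":3.6,"wx":0,"wy":0,"wz":0,"hand":0},
  {"dx":0,"dy":0,"dz":3.9,"wx":0,"wy":0,"wz":0,"hand":0},
  {"dx":0,"dy":0,"dz":4,"wx":0,"wy":0,"wz":0,"hand":0},
  {"dx":0,"dy":0,"dz":4,"wx":0,"wy":0,"wz":0,"hand":0},
])

```text
clock: 3.5
eef_pos: [0.5293, -0.1925, 0.0419]
tool_rot: [0.06, 0.998, 0.0, -0.001]
ft_force: [-0.3, 1.0, 0.1]
grip_width: 0.0001
grasp_force: 0.0
```

Emit:
drive_tool([
  {"dx":0,"dy":0.1,"dz":0,"wx":0,"wy":0,"wz":0,"hand":0},
  {"dx":0,"dy":0.2,"dz":0,"wx":0,"wy":0,"wz":0,"hand":0},
  {"dx":0,"dy":0.3,"dz":0,"wx":0,"wy":0,"wz":0,"hand":0},
  {"dx":0,"dy":0.4,"dz":0,"wx":0,"wy":0,"wz":0,"hand":0},
  {"dx":0,"dy":0.5,"dz":0,"wx":0,"wy":0,"wz":0,"hand":0},
  {"dx":0,"dy":0.6,"dz":0,"wx":0,"wy":0,"wz":0,"hand":0},
  {"dx":0,"dy":0.7,"dz":0,"wx":0,"wy":0,"wz":0,"hand":0},
  {"dx":0,"dy":0.8,"dz":0,"wx":0,"wy":0,"wz":0,"hand":0},
  {"dx":0,"dy":0.9,"dz":0,"wx":0,"wy":0,"wz":0,"hand":0},
  {"dx":0,"dy":1.0,"dz":0,"wx":0,"wy":0,"wz":0,"hand":0},
  {"dx":0,"dy":1.1,"dz":0,"wx":0,"wy":0,"wz":0,"hand":0},
  {"dx":0,"dy":1.2,"dz":0,"wx":0,"wy":0,"wz":0,"hand":0},
  {"dx":0,"dy":1.3,"dz":0,"wx":0,"wy":0,"wz":0,"hand":0},
  {"dx":0,"dy":1.4,"dz":0,"wx":0,"wy":0,"wz":0,"hand":0},
  {"dx":0,"dy":1.5,"dz":0,"wx":0,"wy":0,"wz":0,"hand":0},
])

```text
clock: 5.0
eef_pos: [0.539, -0.1185, 0.0423]
tool_rot: [0.06, 0.998, -0.0, 0.0]
ft_force: [1.3, -2.2, -0.0]
grip_width: -0.0
grasp_force: 0.9
```

Emit:
drive_tool([
  {"dx":0,"dy":0.06,"dz":0,"wx":0,"wy":0,"wz":0,"hand":0},
  {"dx":0,"dy":0.12,"dz":0,"wx":0,"wy":0,"wz":0,"hand":0},
  {"dx":0,"dy":0.16,"dz":0,"wx":0,"wy":0,"wz":0,"hand":0},
  {"dx":0,"dy":0.2,"dz":0,"wx":0,"wy":0,"wz":0,"hand":0},
  {"dx":0,"dy":0.22,"dz":0,"wx":0,"wy":0,"wz":0,"hand":0},
])

```text
clock: 5.5
eef_pos: [0.5402, -0.1078, 0.0422]
tool_rot: [0.06, 0.998, 0.0, -0.0]
ft_force: [1.2, -1.9, 0.4]
grip_width: -0.0002
grasp_force: 0.8
```

Emit:
drive_tool([
  {"dx":0,"dy":0.03,"dz":0,"wx":0,"wy":0,"wz":0,"hand":0},
  {"dx":0,"dy":0.06,"dz":0,"wx":0,"wy":0,"wz":0,"hand":0},
  {"dx":0,"dy":0.09,"dz":0,"wx":0,"wy":0,"wz":0,"hand":0},
])

```text
clock: 5.8
eef_pos: [0.5408, -0.1034, 0.0423]
tool_rot: [0.06, 0.998, -0.0, -0.0]
ft_force: [0.8, -2.1, 0.4]
grip_width: -0.0001
grasp_force: 0.8
```

Not at the stop yet, so I'll keep pushing in small steps.

Emit:
drive_tool([
  {"dx":0,"dy":0.03,"dz":0,"wx":0,"wy":0,"wz":0,"hand":0},
  {"dx":0,"dy":0.06,"dz":0,"wx":0,"wy":0,"wz":0,"hand":0},
  {"dx":0,"dy":0.09,"dz":0,"wx":0,"wy":0,"wz":0,"hand":0},
])

```text
clock: 6.1
eef_pos: [0.5411, -0.1011, 0.0423]
tool_rot: [0.061, 0.998, -0.003, -0.0]
ft_force: [0.0, -10.0, 0.1]
grip_width: -0.0003
grasp_force: 5.1
```

Emit:
drive_tool([
  {"dx":0,"dy":0.03,"dz":0,"wx":0,"wy":0,"wz":0,"hand":0},
  {"dx":0,"dy":0.06,"dz":0,"wx":0,"wy":0,"wz":0,"hand":0},
  {"dx":0,"dy":0.08,"dz":0,"wx":0,"wy":0,"wz":0,"hand":0},
])

```text
clock: 6.4
eef_pos: [0.5411, -0.1008, 0.0425]
tool_rot: [0.062, 0.998, -0.006, -0.0]
ft_force: [-1.5, -19.4, 0.3]
grip_width: 0.0
grasp_force: 9.6
```

Emit:
drive_tool([
  {"dx":0,"dy":-0.3,"dz":0,"wx":0,"wy":0,"wz":0,"hand":0},
  {"dx":0,"dy":-0.8,"dz":0,"wx":0,"wy":0,"wz":0,"hand":0},
  {"dx":0,"dy":-1.2,"dz":-0.3,"wx":0,"wy":0,"wz":0,"hand":0},
  {"dx":0,"dy":-1.5,"dz":-1.1,"wx":0,"wy":0,"wz":0,"hand":0},
  {"dx":0,"dy":-1.8,"dz":-1.9,"wx":0,"wy":0,"wz":0,"hand":0},
  {"dx":0,"dy":-2,"dz":-2.7,"wx":0,"wy":0,"wz":0,"hand":85},
  {"dx":0,"dy":-2,"dz":-3.5,"wx":0,"wy":0,"wz":0,"hand":85},
  {"dx":0,"dy":-2,"dz":-4.0,"wx":0,"wy":0,"wz":0,"hand":85},
  {"dx":0,"dy":-2,"dz":-4.2,"wx":0,"wy":0,"wz":0,"hand":85},
  {"dx":0,"dy":-2,"dz":-4.2,"wx":0,"wy":0,"wz":0,"hand":85},
])

```text
clock: 7.4
eef_pos: [0.5302, -0.1941, 0.2533]
tool_rot: [0.06, 0.998, 0.0, 0.001]
ft_force: [-0.2, -0.5, -0.7]
grip_width: 0.0723
grasp_force: 0.0
```

```bash
python3 - <<'E'
from workcell import bot
import cv2,numpy as np
t=bot.camera("top")[:,:,::-1]; s=bot.camera("side")[:,:,::-1]
cv2.imwrite("pics/t1.png",cv2.resize(t[150:310,260:460],None,fx=4,fy=3.75,interpolation=3) if 0 else cv2.resize(t[160:310,260:460],None,fx=4,fy=4,interpolation=3))
cv2.imwrite("pics/s1.png",cv2.resize(s[155:305,220:420],None,fx=4,fy=4,interpolation=3))
E
```

```text
(no output)
```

View pics/t1.png

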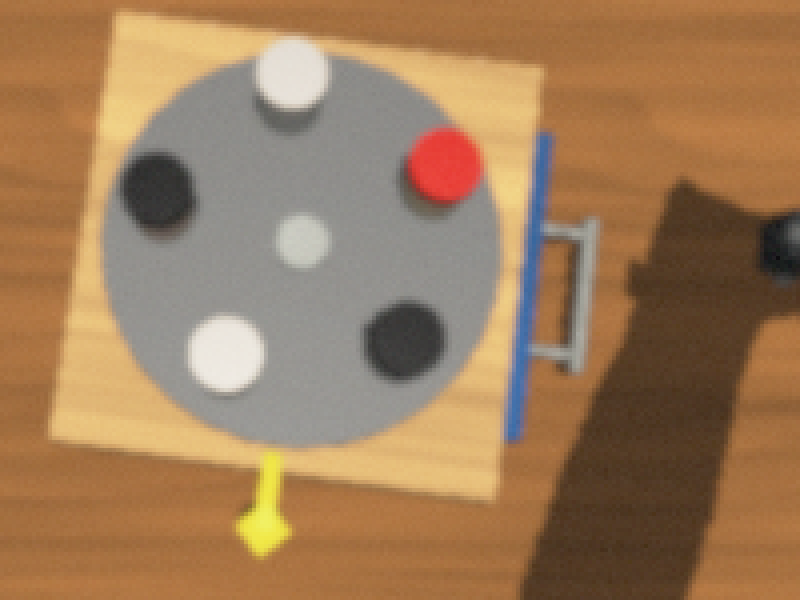

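View pics/s1.png

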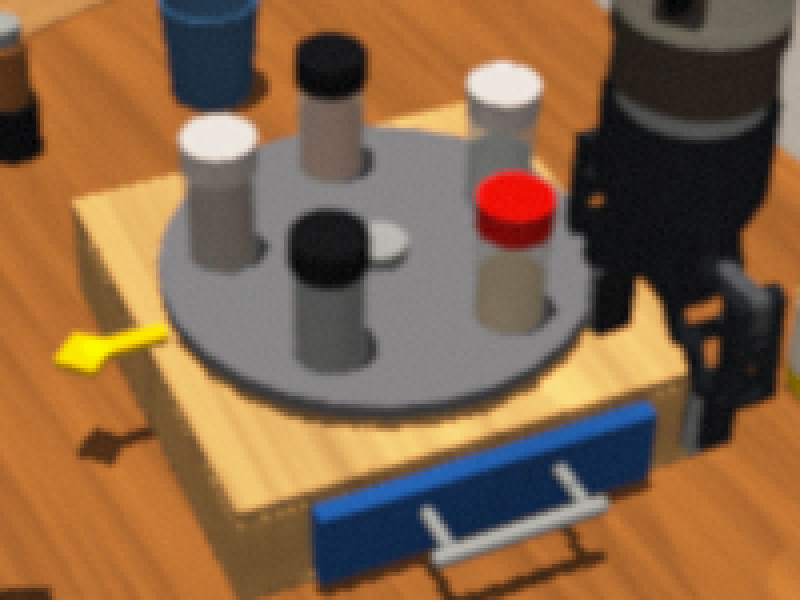

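The drawer front now stands only slightly proud of the plinth, so it is shut. The carousel hasn't moved: red lid at top crop (446,164) and side crop (517,198). I'll refit with sharper points before the grasp.

```bash
cat > b.py <<'E'
from fit import *
C=[(.15,.15,.075),(.15,-.15,.075),(-.15,-.15,.075),(-.15,.15,.075)]
def m2(q): return np.r_[model(q),R.from_euler("z",q[2]).apply(C)+[q[0],q[1],0]]
T=np.array([(446,164),(293,73),(160,187),(228,354),(404,340),(261,557),(303,240),(577,373),(595,217),(117,12),(544,67),(497,500),(52,437)])/4+[259.6,159.6]
S=np.array([(517,198),(506,84),(331,57),(219,138),(329,232),(54,355),(385,241),(437,555),(604,505)])/4+[219.6,154.6]
r={"top":lambda q:(proj("top",m2(q))-T),"side":lambda q:(proj("side",model(q))-S)}
for cs in (["top"],["side"],["top","side"]):
    b=least_squares(lambda q:np.concatenate([r[c](q).ravel() for c in cs]),[.57,.112,-.125,2.09,0],loss="soft_l1")
    print(cs,b.x.round(4),b.cost)
    for c in cs: print(r[c](b.x).round(1).tolist())
print(model(b.x)[0])
E
python3 b.py
```

```text
['top'] [ 5.7160e-01  1.1480e-01 -1.2720e-01  2.1004e+00  1.2000e-03] 4.338601006238487
[[0.5, -0.0], [0.3, -0.0], [-0.6, -0.1], [-0.4, -0.2], [1.3, -0.4], [-0.0, -0.1], [0.0, 0.5], [0.5, -1.7], [-0.5, 1.8], [-0.1, -0.5], [-0.1, -0.2], [0.1, 0.5], [-0.8, 0.7]]
['side'] [ 0.5714  0.1133 -0.1385  2.1143 -0.0022] 3.8910172092944446
[[0.3, -0.5], [0.1, -0.1], [0.4, -1.5], [0.1, -0.4], [0.3, 0.4], [0.4, 1.6], [-1.3, -0.2], [0.1, 0.5], [-1.6, 0.1]]
['top', 'side'] [ 5.7150e-01  1.1440e-01 -1.3000e-01  2.1047e+00 -1.0000e-04] 9.20255422445867
[[0.6, -0.1], [0.4, 0.0], [-0.4, -0.0], [-0.2, -0.2], [1.5, -0.4], [-0.1, -0.1], [0.1, 0.5], [0.1, -1.6], [-0.8, 2.0], [0.2, -0.6], [0.2, 0.0], [0.1, 0.7], [-0.8, 0.5]]
[[0.0, -0.8], [-0.1, -0.3], [0.3, -1.7], [-0.0, -0.7], [0.1, 0.0], [0.4, 1.8], [-1.5, -0.4], [1.0, 0.7], [-0.8, -0.0]]
[0.60888151 0.02707754 0.183     ]
```

Emit:
drive_tool([
  {"dx":-0.03,"dy":0.1,"dz":0,"wx":0,"wy":0,"wz":-0.8,"hand":85},
  {"dx":-0.1,"dy":0.4,"dz":0,"wx":0,"wy":0,"wz":-2.2,"hand":85},
  {"dx":-0.2,"dy":0.8,"dz":0,"wx":0,"wy":0,"wz":-3.8,"hand":85},
  {"dx":-0.3,"dy":1.2,"dz":0,"wx":0,"wy":0,"wz":-5.4,"hand":85},
  {"dx":-0.4,"dy":1.6,"dz":0,"wx":0,"wy":0,"wz":-7,"hand":85},
  {"dx":-0.5,"dy":2.0,"dz":0,"wx":0,"wy":0,"wz":-8.6,"hand":85},
  {"dx":-0.6,"dy":2.4,"dz":0,"wx":0,"wy":0,"wz":-10.2,"hand":85},
  {"dx":-0.7,"dy":2.8,"dz":0,"wx":0,"wy":0,"wz":-11.8,"hand":85},
  {"dx":-0.75,"dy":3.2,"dz":0,"wx":0,"wy":0,"wz":-13.4,"hand":85},
  {"dx":-0.8,"dy":3.6,"dz":0,"wx":0,"wy":0,"wz":-15,"hand":85},
  {"dx":-0.9,"dy":3.9,"dz":0,"wx":0,"wy":0,"wz":-16.6,"hand":85},
  {"dx":-0.95,"dy":4.2,"dz":0,"wx":0,"wy":0,"wz":-18.2,"hand":85},
  {"dx":-1.0,"dy":4.4,"dz":0,"wx":0,"wy":0,"wz":-19.8,"hand":85},
  {"dx":-1.03,"dy":4.5,"dz":0,"wx":0,"wy":0,"wz":-21.4,"hand":85},
  {"dx":-1.03,"dy":4.58,"dz":0,"wx":0,"wy":0,"wz":-22.8,"hand":85},
  {"dx":-1.03,"dy":4.58,"dz":0,"wx":0,"wy":0,"wz":-23.7,"hand":85},
  {"dx":-1.03,"dy":4.58,"dz":0,"wx":0,"wy":0,"wz":-24,"hand":85},
  {"dx":-1.03,"dy":4.58,"dz":0,"wx":0,"wy":0,"wz":-24,"hand":85},
])

```text
clock: 9.3
eef_pos: [0.6077, 0.0269, 0.2504]
tool_rot: [0.834, -0.552, -0.001, 0.001]
ft_force: [-0.0, 0.0, 0.7]
grip_width: 0.085
grasp_force: 0.0
```

```bash
python3 - <<'E'
from fit import *
import numpy as np
o=bot.get_obs();print(o["clock"],o["joint_pos"].round(2),o["grip_width"])
M=R.from_quat(o["tool_rot"]).as_matrix(); print(M.round(3),o["eef_pos"])
print(((np.array([.6089,.0271,.165])-o["eef_pos"])@M/.05).round(3), np.degrees(np.arctan2(M[1,0],M[0,0])))
E
```

```text
9.3 [ 0.04  0.46  0.34  1.46  0.   -1.93] 0.08504417562092982
[[ 0.391 -0.92  -0.004]
 [-0.92  -0.391 -0.   ]
 [-0.001  0.003 -1.   ]] [0.60767162 0.02690734 0.2503502 ]
[ 0.008 -0.03   1.707] -66.95426475717112
```

Emit:
drive_tool([
  {"dx":0,"dy":-0.03,"dz":0.3,"wx":0,"wy":0,"wz":0,"hand":85},
  {"dx":0,"dy":-0.03,"dz":0.7,"wx":0,"wy":0,"wz":0,"hand":85},
  {"dx":0,"dy":-0.03,"dz":1.1,"wx":0,"wy":0,"wz":0,"hand":85},
  {"dx":0,"dy":-0.03,"dz":1.5,"wx":0,"wy":0,"wz":0,"hand":85},
  {"dx":0,"dy":-0.03,"dz":1.7,"wx":0,"wy":0,"wz":0,"hand":85},
  {"dx":0,"dy":-0.03,"dz":1.8,"wx":0,"wy":0,"wz":0,"hand":85},
  {"dx":0,"dy":-0.03,"dz":1.8,"wx":0,"wy":0,"wz":0,"hand":85},
])

```text
clock: 10.0
eef_pos: [0.6095, 0.0273, 0.1617]
tool_rot: [0.834, -0.552, -0.001, 0.0]
ft_force: [-1.6, -0.4, 0.6]
grip_width: 0.0849
grasp_force: 0.0
```

Emit:
drive_tool([
  {"dx":0,"dy":0,"dz":0,"wx":0,"wy":0,"wz":0,"hand":60},
  {"dx":0,"dy":0,"dz":0,"wx":0,"wy":0,"wz":0,"hand":52},
  {"dx":0,"dy":0,"dz":0,"wx":0,"wy":0,"wz":0,"hand":48},
  {"dx":0,"dy":0,"dz":0,"wx":0,"wy":0,"wz":0,"hand":45},
  {"dx":0,"dy":0,"dz":0,"wx":0,"wy":0,"wz":0,"hand":40},
  {"dx":0,"dy":0,"dz":0,"wx":0,"wy":0,"wz":0,"hand":30},
  {"dx":0,"dy":0,"dz":0,"wx":0,"wy":0,"wz":0,"hand":30},
  {"dx":0,"dy":0,"dz":0,"wx":0,"wy":0,"wz":0,"hand":30},
])

```text
clock: 10.8
eef_pos: [0.6103, 0.0274, 0.1635]
tool_rot: [0.834, -0.551, 0.001, -0.0]
ft_force: [-2.4, -1.1, 5.3]
grip_width: 0.0447
grasp_force: 61.0
```

Emit:
drive_tool([
  {"dx":0,"dy":0.017,"dz":0,"wx":0,"wy":0,"wz":0.1,"hand":30},
  {"dx":-0.001,"dy":0.05,"dz":0,"wx":0,"wy":0,"wz":0.3,"hand":30},
  {"dx":-0.003,"dy":0.099,"dz":0,"wx":0,"wy":0,"wz":0.6,"hand":30},
  {"dx":-0.007,"dy":0.166,"dz":0,"wx":0,"wy":0,"wz":1,"hand":30},
  {"dx":-0.016,"dy":0.248,"dz":0,"wx":0,"wy":0,"wz":1.5,"hand":30},
  {"dx":-0.029,"dy":0.33,"dz":0,"wx":0,"wy":0,"wz":2,"hand":30},
  {"dx":-0.045,"dy":0.411,"dz":0,"wx":0,"wy":0,"wz":2.5,"hand":30},
  {"dx":-0.065,"dy":0.492,"dz":0,"wx":0,"wy":0,"wz":3,"hand":30},
  {"dx":-0.088,"dy":0.571,"dz":0,"wx":0,"wy":0,"wz":3.5,"hand":30},
  {"dx":-0.115,"dy":0.65,"dz":0,"wx":0,"wy":0,"wz":4,"hand":30},
  {"dx":-0.145,"dy":0.727,"dz":0,"wx":0,"wy":0,"wz":4.5,"hand":30},
  {"dx":-0.178,"dy":0.803,"dz":0,"wx":0,"wy":0,"wz":5,"hand":30},
  {"dx":-0.207,"dy":0.863,"dz":0,"wx":0,"wy":0,"wz":5.4,"hand":30},
  {"dx":-0.23,"dy":0.907,"dz":0,"wx":0,"wy":0,"wz":5.7,"hand":30},
  {"dx":-0.247,"dy":0.936,"dz":0,"wx":0,"wy":0,"wz":5.9,"hand":30},
  {"dx":-0.255,"dy":0.95,"dz":0,"wx":0,"wy":0,"wz":6,"hand":30},
])

```text
clock: 12.4
eef_pos: [0.5613, 0.0194, 0.1635]
tool_rot: [-0.663, 0.749, -0.001, -0.0]
ft_force: [-3.0, -3.0, 6.3]
grip_width: 0.0443
grasp_force: 61.4
```

Emit:
drive_tool([
  {"dx":0,"dy":0.017,"dz":0,"wx":0,"wy":0,"wz":0.1,"hand":30},
  {"dx":-0.001,"dy":0.05,"dz":0,"wx":0,"wy":0,"wz":0.3,"hand":30},
  {"dx":-0.003,"dy":0.099,"dz":0,"wx":0,"wy":0,"wz":0.6,"hand":30},
  {"dx":-0.007,"dy":0.166,"dz":0,"wx":0,"wy":0,"wz":1,"hand":30},
  {"dx":-0.016,"dy":0.248,"dz":0,"wx":0,"wy":0,"wz":1.5,"hand":30},
  {"dx":-0.029,"dy":0.33,"dz":0,"wx":0,"wy":0,"wz":2,"hand":30},
  {"dx":-0.045,"dy":0.411,"dz":0,"wx":0,"wy":0,"wz":2.5,"hand":30},
  {"dx":-0.065,"dy":0.492,"dz":0,"wx":0,"wy":0,"wz":3,"hand":30},
  {"dx":-0.088,"dy":0.571,"dz":0,"wx":0,"wy":0,"wz":3.5,"hand":30},
  {"dx":-0.115,"dy":0.65,"dz":0,"wx":0,"wy":0,"wz":4,"hand":30},
  {"dx":-0.145,"dy":0.727,"dz":0,"wx":0,"wy":0,"wz":4.5,"hand":30},
  {"dx":-0.178,"dy":0.803,"dz":0,"wx":0,"wy":0,"wz":5,"hand":30},
  {"dx":-0.207,"dy":0.863,"dz":0,"wx":0,"wy":0,"wz":5.4,"hand":30},
  {"dx":-0.23,"dy":0.907,"dz":0,"wx":0,"wy":0,"wz":5.7,"hand":30},
  {"dx":-0.247,"dy":0.936,"dz":0,"wx":0,"wy":0,"wz":5.9,"hand":30},
  {"dx":-0.255,"dy":0.95,"dz":0,"wx":0,"wy":0,"wz":6,"hand":30},
])

```text
clock: 14.0
eef_pos: [0.5149, 0.0372, 0.1635]
tool_rot: [-0.446, 0.895, -0.002, -0.001]
ft_force: [-3.8, -5.0, 9.2]
grip_width: 0.0444
grasp_force: 61.7
```

Emit:
drive_tool([
  {"dx":0,"dy":0.017,"dz":0,"wx":0,"wy":0,"wz":0.1,"hand":30},
  {"dx":-0.001,"dy":0.05,"dz":0,"wx":0,"wy":0,"wz":0.3,"hand":30},
  {"dx":-0.003,"dy":0.099,"dz":0,"wx":0,"wy":0,"wz":0.6,"hand":30},
  {"dx":-0.007,"dy":0.166,"dz":0,"wx":0,"wy":0,"wz":1,"hand":30},
  {"dx":-0.016,"dy":0.248,"dz":0,"wx":0,"wy":0,"wz":1.5,"hand":30},
  {"dx":-0.029,"dy":0.33,"dz":0,"wx":0,"wy":0,"wz":2,"hand":30},
  {"dx":-0.045,"dy":0.411,"dz":0,"wx":0,"wy":0,"wz":2.5,"hand":30},
  {"dx":-0.065,"dy":0.492,"dz":0,"wx":0,"wy":0,"wz":3,"hand":30},
  {"dx":-0.088,"dy":0.571,"dz":0,"wx":0,"wy":0,"wz":3.5,"hand":30},
  {"dx":-0.115,"dy":0.65,"dz":0,"wx":0,"wy":0,"wz":4,"hand":30},
  {"dx":-0.145,"dy":0.727,"dz":0,"wx":0,"wy":0,"wz":4.5,"hand":30},
  {"dx":-0.178,"dy":0.803,"dz":0,"wx":0,"wy":0,"wz":5,"hand":30},
  {"dx":-0.207,"dy":0.863,"dz":0,"wx":0,"wy":0,"wz":5.4,"hand":30},
  {"dx":-0.23,"dy":0.907,"dz":0,"wx":0,"wy":0,"wz":5.7,"hand":30},
  {"dx":-0.247,"dy":0.936,"dz":0,"wx":0,"wy":0,"wz":5.9,"hand":30},
  {"dx":-0.255,"dy":0.95,"dz":0,"wx":0,"wy":0,"wz":6,"hand":30},
])

```text
clock: 15.6
eef_pos: [0.4836, 0.0759, 0.1635]
tool_rot: [-0.199, 0.98, -0.002, -0.001]
ft_force: [-6.7, -6.4, 12.6]
grip_width: 0.0443
grasp_force: 62.0
```

Emit:
drive_tool([
  {"dx":0,"dy":0.017,"dz":0,"wx":0,"wy":0,"wz":0.1,"hand":30},
  {"dx":-0.001,"dy":0.05,"dz":0,"wx":0,"wy":0,"wz":0.3,"hand":30},
  {"dx":-0.003,"dy":0.099,"dz":0,"wx":0,"wy":0,"wz":0.6,"hand":30},
  {"dx":-0.007,"dy":0.166,"dz":0,"wx":0,"wy":0,"wz":1,"hand":30},
  {"dx":-0.016,"dy":0.248,"dz":0,"wx":0,"wy":0,"wz":1.5,"hand":30},
  {"dx":-0.029,"dy":0.33,"dz":0,"wx":0,"wy":0,"wz":2,"hand":30},
  {"dx":-0.045,"dy":0.411,"dz":0,"wx":0,"wy":0,"wz":2.5,"hand":30},
  {"dx":-0.065,"dy":0.492,"dz":0,"wx":0,"wy":0,"wz":3,"hand":30},
  {"dx":-0.088,"dy":0.571,"dz":0,"wx":0,"wy":0,"wz":3.5,"hand":30},
  {"dx":-0.115,"dy":0.65,"dz":0,"wx":0,"wy":0,"wz":4,"hand":30},
  {"dx":-0.145,"dy":0.727,"dz":0,"wx":0,"wy":0,"wz":4.5,"hand":30},
  {"dx":-0.178,"dy":0.803,"dz":0,"wx":0,"wy":0,"wz":5,"hand":30},
  {"dx":-0.207,"dy":0.863,"dz":0,"wx":0,"wy":0,"wz":5.4,"hand":30},
  {"dx":-0.23,"dy":0.907,"dz":0,"wx":0,"wy":0,"wz":5.7,"hand":30},
  {"dx":-0.247,"dy":0.936,"dz":0,"wx":0,"wy":0,"wz":5.9,"hand":30},
  {"dx":-0.255,"dy":0.95,"dz":0,"wx":0,"wy":0,"wz":6,"hand":30},
])

```text
clock: 17.2
eef_pos: [0.476, 0.125, 0.1635]
tool_rot: [0.062, 0.998, -0.001, -0.002]
ft_force: [-9.2, -4.2, 13.4]
grip_width: 0.0447
grasp_force: 62.2
```

```bash
python3 - <<'E'
from workcell import bot
import cv2,numpy as np
t=bot.camera("top")[:,:,::-1]; s=bot.camera("side")[:,:,::-1]
cv2.imwrite("pics/t2.png",cv2.resize(t[160:310,260:460],None,fx=4,fy=4,interpolation=3))
cv2.imwrite("pics/s2.png",cv2.resize(s[155:305,220:420],None,fx=4,fy=4,interpolation=3))
E
```

```text
(no output)
```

View pics/t2.png

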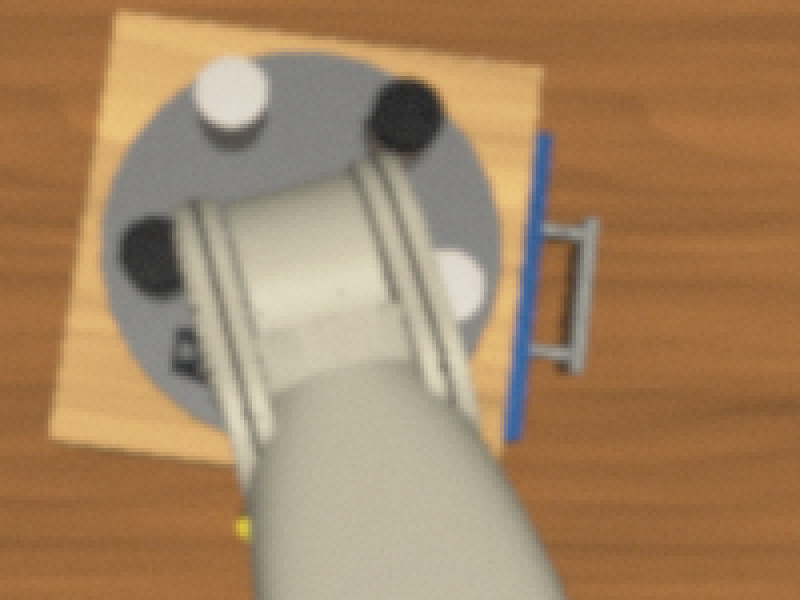

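View pics/s2.png

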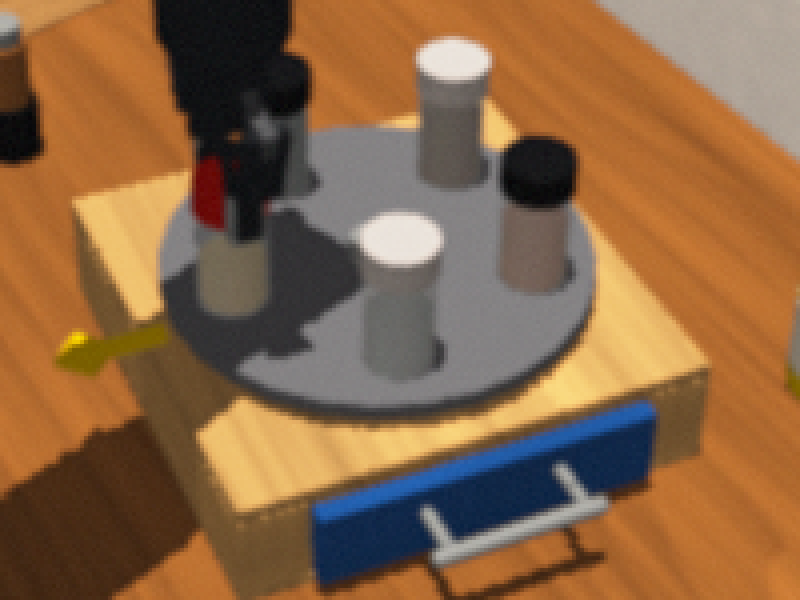

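The carousel followed cleanly and the red jar is near the front, with the drawer still shut. In the top crop the white2 lid is at (231,92) and black1 at (408,115). In the side crop white1 is at (402,240), white2 at (454,62) and black1 at (540,163). I'll work out the remaining angle from these.

```bash
cat > c.py <<'E'
from fit import *
q0=np.array([.5715,.1144,-.130,0,0])
T=np.array([(408,115),(231,92),(158,256)])/4+[259.6,159.6]
S=np.array([(402,240),(540,163),(454,62)])/4+[219.6,154.6]
def q(t): a=q0.copy();a[3]=t[0];return a
r={"top":lambda t:proj("top",model(q(t))[[2,3,4]])-T,"side":lambda t:proj("side",model(q(t))[[1,2,3]])-S}
for cs in (["top"],["side"],["top","side"]):
    b=least_squares(lambda t:np.concatenate([r[c](t).ravel() for c in cs]),[0.]);print(cs,np.degrees(b.x),[r[c](b.x).round(1).tolist() for c in cs])
o=bot.get_obs();M=R.from_quat(o["tool_rot"]).as_matrix();d=o["eef_pos"]-[.5715,.1144,0]
print("tcp angle past front",np.degrees(np.arctan2(-d[1],-d[0])+.130),"tool x",np.degrees(np.arctan2(-M[1,0],-M[0,0])+.130),np.hypot(*d[:2]),o["joint_pos"].round(2))
E
python3 c.py
```

```text
['top'] [1.97043264] [[[0.2, -1.1], [-0.0, 0.1], [-0.3, -0.6]]]
['side'] [0.35639729] [[[-0.6, -0.7], [0.2, -1.4], [0.6, -0.9]]]
['top', 'side'] [1.2225325] [[[0.5, -0.8], [0.4, -0.1], [-0.4, -1.1]], [[0.1, -0.7], [0.3, -1.8], [0.1, -1.0]]]
tcp angle past front 1.0904165025464936 tool x 0.3892326630452723 0.09612566957446028 [ 0.26  0.28 -0.16  1.14 -0.    0.38]
```

Emit:
drive_tool([
  {"dx":0.01,"dy":0.012,"dz":-0.01,"wx":0,"wy":0,"wz":0.07,"hand":30},
  {"dx":0.02,"dy":0.024,"dz":-0.02,"wx":0,"wy":0,"wz":0.15,"hand":30},
  {"dx":0.02,"dy":0.036,"dz":-0.03,"wx":0,"wy":0,"wz":0.22,"hand":30},
  {"dx":0.02,"dy":0.036,"dz":-0.03,"wx":0,"wy":0,"wz":0.22,"hand":30},
  {"dx":0.02,"dy":0.036,"dz":-0.03,"wx":0,"wy":0,"wz":0.22,"hand":30},
  {"dx":0.02,"dy":0.036,"dz":-0.03,"wx":0,"wy":0,"wz":0.22,"hand":30},
  {"dx":0.02,"dy":0.036,"dz":-0.03,"wx":0,"wy":0,"wz":0.22,"hand":30},
  {"dx":0.02,"dy":0.036,"dz":-0.03,"wx":0,"wy":0,"wz":0.22,"hand":30},
])

```text
clock: 18.1
eef_pos: [0.4762, 0.1268, 0.1635]
tool_rot: [0.071, 0.997, -0.001, -0.001]
ft_force: [-2.7, -3.8, 3.2]
grip_width: 0.0449
grasp_force: 61.0
```

```bash
python3 c.py | tail -1; python3 - <<'E'
from workcell import bot
import cv2
t=bot.camera("top")[:,:,::-1]; s=bot.camera("side")[:,:,::-1]
a=cv2.resize(t[160:235,280:380],None,fx=4,fy=4,interpolation=3); b=cv2.resize(s[155:230,290:390],None,fx=4,fy=4,interpolation=3)
cv2.imwrite("pics/ts3.png",cv2.hconcat([a,b])); o=bot.get_obs(); print(o["ft_force"],o["joint_vel"].round(3))
E
```

```text
tcp angle past front 0.028254675999671425 tool x -0.7118997194794732 0.09613164535984789 [ 0.26  0.28 -0.16  1.14 -0.    0.4 ]
[-2.65558042 -3.94268275  2.88960448] [-0. -0.  0.  0. -0.  0.]
```

View pics/ts3.png

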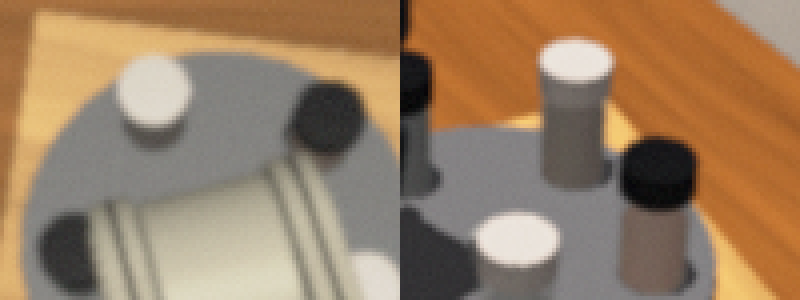

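```bash
python3 - <<'E'
from fit import *
o=280-.4,160-.4
w=ray("top",(154/4+o[0],91/4+o[1]),.183);b=ray("top",(329/4+o[0],117/4+o[1]),.183)
w2=ray("side",(176/4+289.6,61/4+154.6),.183);b2=ray("side",(257/4+289.6,163/4+154.6),.183)
for p,r in((w,b),(w2,b2)): 
    d=p-r; m=(p+r)/2-[.5715,.1144,0]; print(np.hypot(*d[:2]),"err deg:",np.degrees(np.arctan2(-d[0],d[1])+.130),np.degrees(np.arctan2(m[1],m[0])+.13))
E
```

```text
0.11058057287191854 err deg: -0.7456317696065271 1.0646781866788217
0.11333878468015618 err deg: -1.1747463128379312 -2.08408731871524
```

```bash
python3 -c "
from workcell import bot
print(bot.job_done())"
```

```text
the job is handed in; nothing more can be done
None
```

The drawer is fully home, the red-lidded jar is at the yellow pointer to within about 1°, and the arm is still gripping its lid; I handed the job in at about 18 s without touching the glue bottle, mug or handle blank.

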